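Peel the top tray off the stack and show it against the backing panel

ROBOT

A 7-joint arm with a two-finger parallel gripper is mounted at the origin on a cart in front of the work surface, level with it; the furniture and walls round the work are solid. World frame = base frame: x ahead of the robot, y to its left, z up, the work surface at z = 0. Lengths are in m, angles in rad, forces in N, time in s.
With the tool pointing down it reaches from about 0.4 to 0.75 m from the base axis. Payload 19.5 kg.
Tool frame: the origin (TCP) lies on the centre line of the jaws, within the pads' length; the fingertips stand 14 mm ahead of it and the grasp point (between the pads) lies 5 mm behind it; z points along the fingers, y is the direction in which the jaws open and shut (so a half turn about z gives the same grasp; the last joint's range is limited). The gripper opens to 85 mm and grips with 20 to 120 N. Pads are 22 mm wide; open, the fingers measure 114 mm over their backs; the gripper's body (76 mm by 85 mm) begins 54 mm behind the grasp point. The pads swing forward as they close: fully open they stand 13 mm farther back than shut.
Start: joints at [-1.321, 0.707, -0.028, 1.485, 0.022, 0.951, -0.075], TCP at [0.165, 0.551, 0.223] pointing down, gripper open.
Joint ranges: [-2.71, 2.71], [-0.32, 2.16], [-1.57, 1.52], [0, 2.45], [-1.46, 4.6], [0, 2.02], [-2.83, 2.83]. Speed limits (rad/s): [1.89, 1.89, 2.57, 2.57, 3.01, 3.01, 3.01].

INTERFACE

Orientations are given as a rotation vector (axis times angle).
In Python, from station import status, capture, job gives the robot as it stands. The module is installed in compiled form; this text tells all that it offers.
- The arm moves only by the shell command python3 -m jog 'ROWS' [FORCE]. ROWS is JSON, a list of rows, each an object with "twist": the turn, a rotation vector about the world's x, y, z in rad, a list of three; "travel": the shift along the world's x, y, z in cm, a list of three; "hand": the finger opening in cm, from 0 to 8.54. In form: [{"twist": [wx, wy, wz], "travel": [x, y, z], "hand": hand}, ...]. A call has 1 to 8 rows; each row shifts and turns the commanded pose from where the row before left it; what a row does not reach is not made up. A row lasts 1/10 s, in which the tool goes at most 50 mm and 8.59 degrees, less where a joint would pass 70% of its speed; a pose out of reach is approached as far as the arm can. A call is refused whole if a number of a shift passes 5 or a number of a turn 0.15, either way. A call with a gripper value outside its range is refused whole. The fingers move at their own pace and stop on an object; FORCE is the grip in N (left out, the last holds). Time passes only in rows, so rows that do not move let the fingers close. It gives the time, the measured TCP pose, the force and the opening at its end, in the units of the state.
- status.observe(): the state, without advancing time (a new reading comes with each control period).
- capture(name): name is "scene" or "top" or "wrist"; returns a dict with "img" (420x560x3 uint8, red, green, blue), "depth" (420x560 float32, m along the optical axis (not along the pixel's ray), 0 where there is no reading), "K" (3x3 intrinsics, pixels), "D" ([k1, k2, p1, p2, k3] as OpenCV has them; the pictures are not rectified), "R" (3x3) and "t" (3): a world point X has camera coordinates R X + t; the wrist camera has in their place "hand_eye" (4x4, takes a point from camera to tool coordinates, whose origin is the TCP and whose axes are the flange's). Camera axes: x right, y down, z forward; pixel columns grow to the right and rows downward; lengths in m; the calibration is good to about 2 mm. A picture is of the moment at which its call begins: read the wrist's pose just before it.
- job.close_job(): hands the job in, once; it reports no verdict.
The state is a dict: "clock": time; "q": joint angles; "joint_velocities": joint speeds; "joint_efforts": joint torques, N m; "tcp_pos": TCP position; "tool_rot": TCP orientation; "ft_force": force on the tool from outside, world axes, zero at the start; "ft_torque": the same for the moment, N m; "finger_gap": finger opening in m.
Only numpy, scipy, OpenCV 4.12 (cv2) and the standard library are available. Lean on these libraries where they do the work, as an engineer would, in place of code of your own. Each camera call takes 0.05 s, during which the arm holds its last target.

TASK

Set up to inspect a tray: take the plywood backing panel out of its slotted stand and lean it, bottom edge on the bench, squarely against the middle of the front of the steel angle plate, and let go of it. Then peel the top tray off the clinging stack by its grip ear: lift the ear's corner clearly first, a few centimetres, while the opposite corner still rests on the stack, before taking the tray clear. Finish still holding the tray by its ear, level, about 15 cm above the bench close in front of the middle of the leaning panel; leave the rest of the stack, the angle plate and the other things on the bench where they are.

Things in the scene. Friction and masses are not known exactly. Their poses are not given: they have to be found in the camera images.
- panel: plain plywood board, 150 mm wide (its y), 180 mm tall (its z), 10 mm thick (its x), about 0.16 kg. Origin: centre of its bottom edge. At the start it stands upright with its lowest 24 mm in the stand's slot, top edge free.
- stand: fixed wooden block 60 x 170 x 32 mm (x, y, z) with a 14 mm wide slot along its y, slot floor 8 mm above the bench. Origin: centre of its underside.
- angle_plate: dark steel L-shaped angle plate, 80 mm deep (x), 110 mm wide (y), 90 mm high, 3 kg, not fixed. Origin: centre of its underside. Its flat front face looks to its -x, towards the robot, at x = -40 mm from the origin, and is 90 mm high; the panel leans on the face's top edge.
- stack: rest of the stack: three nested square formed aluminium trays acting as one loose piece of 1.8 kg, 150 mm square, whose sides lie at 45 degrees to its x and y (corners on its x and y axes). Upper rim 41 mm above the bench. Origin: centre of its underside. Four small dark sprung tongues on two sides of its rim press on the sides of the top tray's rim with about 2 N each, so the top tray clings for its first 8 mm of lift.
- tray: the top tray of the stack, aluminium, 150 mm square, 25 mm high, about 0.15 kg, flared walls (floor 108 mm square), nested in the stack with its rim resting on the stack's rim. Origin: centre of its underside, 24 mm above the bench at the start; z up. Its sides lie at 45 degrees to its x and y: its corners point along +x, -x, +y and -y at 106 mm (ear corner: -x, far corner: +x). Rim top at z = 25 mm.
- tray_ear (a point): point to grip, in the middle of the upright grip ear at the tray's -x corner, at (-86, 0, 48) mm in the tray's frame. The ear is a plate 10 mm thick along the tray's x, 26 mm wide along its y, and stands from the rim top (z = 25 mm) up to z = 59 mm.
- tray_far (a point): underside of the rim at the corner opposite the ear, at (100, 0, 17) mm in the tray's frame; the tray hinges about it when the ear is raised.
- tray_mid (a point): centre of the tray's underside (the tray's origin).
- wick_tin: bystander: open round tin, 66 mm across, 40 mm high, origin at the centre of its underside.
- wax_puck: bystander: white wax disc, 36 mm across, 13 mm high, origin at the centre of its underside.

How it is judged:
By the outcome, as a careful person would: the job done as asked, in the order asked, and still so for the second after the job is handed in, while the arm keeps its last pose, push and grip.
It also fails if it takes over 51 s, if anything falls off the work surface, if the arm or the gripper's body presses on something with over 40 N, if the wrist force passes 120 N, or if a joint passes its speed limit or range.

## Working session

There is one attempt and no reset: what is moved stays moved. The work goes in short steps, Python scripts to look and compute and a shell command to move; the robot and the scene stay as the last step left them, time stands still between calls to the robot, and variables do not carry over. Pictures are saved under pics/ and viewed, and the job is handed in when it is done.

```bash
mkdir -p pics; ls; cat > h.py <<'E'
import numpy as np, cv2
from station import status, capture
def save(n,name):
    c=capture(n); cv2.imwrite(f'pics/{name}.png',c['img'][:,:,::-1]); np.savez(f'{name}.npz',**c); return c
def ray(c,uv):
    p=cv2.undistortPoints(np.array([[uv]],float),c['K'],c['D'])[0,0]
    d=c['R'].T@np.array([p[0],p[1],1]); o=-c['R'].T@c['t']; return o,d
def onz(c,uv,z):
    o,d=ray(c,uv); return o+d*(z-o[2])/d[2]
def dep(c,uv):
    o,d=ray(c,uv); return o+d*c['depth'][int(uv[1]),int(uv[0])]
def cloud(c):
    H,W=c['depth'].shape; g=np.stack(np.meshgrid(np.arange(W),np.arange(H)),-1).reshape(-1,1,2).astype(float)
    p=cv2.undistortPoints(g,c['K'],c['D'])[:,0]
    z=c['depth'].reshape(-1,1); P=np.hstack([p*z,z]); return ((P-c['t'])@c['R']).reshape(H,W,3)
E
python3 - <<'E'
from h import *
s=status.observe(); print(s)
for n in('scene','top'):
    c=save(n,n+'0'); print(n,(-c['R'].T@c['t']).round(3),c['R'][2].round(2))
E
```

```text
pics
{'clock': 0.0, 'q': array([-1.32068596,  0.70708123, -0.02760221,  1.48500378,  0.02200575,
        0.95092043, -0.07548867]), 'joint_velocities': array([-0.00134845,  0.00113036, -0.00085181, -0.00025828, -0.00053452,
        0.00108391,  0.00083395]), 'joint_efforts': array([ 4.68782382e-04, -8.83189201e+01,  1.23465255e+00, -2.36192322e+01,
        1.69024919e-02,  6.02088607e-03, -2.87270359e-05]), 'tcp_pos': array([0.1653491 , 0.55041881, 0.22263899]), 'tool_rot': array([-4.56728262e-01, -3.10810320e+00,  1.73499817e-03]), 'ft_force': array([-0.59166251,  0.33691665,  1.05190385]), 'ft_torque': array([ 0.01510223, -0.02666499,  0.00202726]), 'finger_gap': 0.08496013188009209}
scene [ 0.145 -0.515  0.817] [ 0.39  0.52 -0.76]
top [0.33  0.014 1.219] [ 0.18 -0.03 -0.98]
```

View pics/scene0.png

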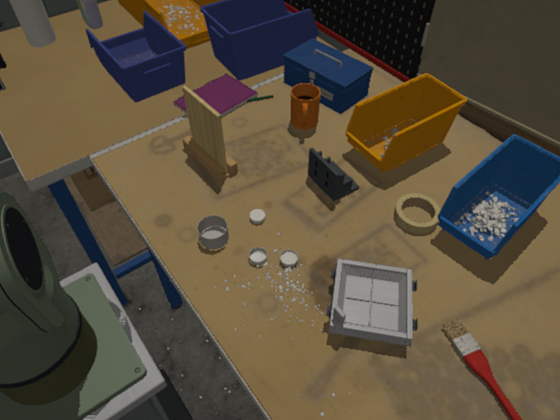

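View pics/top0.png

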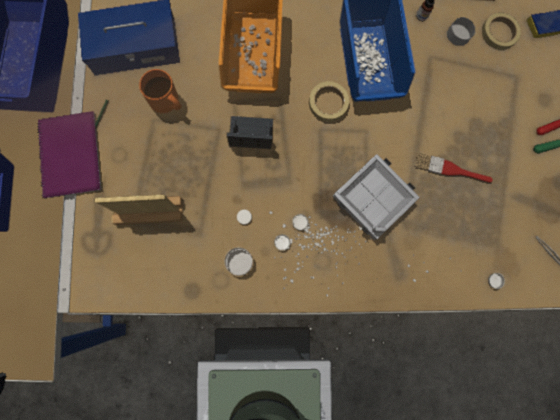

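The scene view shows the panel in its stand near (205,130), the angle plate near (333,172), and the stack with the tray near (372,300), ear at (340,318). The top view shows the panel top edge at about y=205 px, the plate at (250,132), the tray centre at (377,195) and the ear at (377,232). Next I'll measure them.

```bash
python3 - <<'E'
from h import *
for n in('top0','scene0'):
    c=dict(np.load(n+'.npz')); P=cloud(c); 
    print(n,'bench z',np.median(P[150:300,200:330,2]) if n=='top0' else '')
    rois={'top0':{'panel':(95,185,190,230),'plate':(222,110,278,155),'tray':(325,145,425,245)},'scene0':{'panel':(175,80,245,185),'plate':(300,140,365,205),'tray':(315,250,425,350)}}[n]
    for k,(u0,v0,u1,v1) in rois.items():
        Q=P[v0:v1,u0:u1].reshape(-1,3); Q=Q[c['depth'][v0:v1,u0:u1].ravel()>0]
        def rect(m,lab):
            q=Q[m]; 
            if len(q)<5: print(k,lab,len(q));return
            r=cv2.minAreaRect((q[:,:2]*1000).astype(np.float32)); print(k,lab,len(q),'ctr',np.round(r[0],1),'sz',np.round(r[1],1),'ang',round(r[2],1),'z',np.percentile(q[:,2],[2,50,98]).round(3))
        z=Q[:,2]
        if k=='panel': rect(z>.16,'top'); rect((z>.06)&(z<.16),'face'); rect((z>.025)&(z<.04),'stand')
        if k=='plate': rect(z>.08,'top'); rect((z>.03)&(z<.08),'face');rect((z>.006)&(z<.03),'base')
        if k=='tray': rect(z>.065,'ear'); rect((z>.042)&(z<.056),'rim'); rect((z>.015)&(z<.035),'floor')
E
```

```text
top0 bench z -0.0015031498176155678
panel top 476 ctr [512.6 288.5] sz [ 11.6 149.6] ang 3.3 z [0.161 0.185 0.191]
panel face 517 ctr [508.1 287.5] sz [ 10.  149.7] ang 6.4 z [0.062 0.113 0.159]
panel stand 811 ctr [511.8 287.9] sz [ 60.7 170.4] ang 4.0 z [0.026 0.031 0.037]
plate top 225 ctr [682.4  37.7] sz [108.7  12.3] ang 86.2 z [0.081 0.088 0.093]
plate face 360 ctr [707.   35.2] sz [109.9  62.5] ang 85.8 z [0.031 0.055 0.078]
plate base 648 ctr [716.9  34.6] sz [110.   81.3] ang 86.1 z [0.006 0.01  0.028]
tray ear 55 ctr [ 457.9 -271.2] sz [25.4 10.2] ang 89.6 z [0.071 0.08  0.083]
tray rim 1111 ctr [ 543.9 -275.3] sz [150.8 170.2] ang 42.9 z [0.042 0.047 0.052]
tray floor 2303 ctr [ 535.8 -276.7] sz [147.7 159.4] ang 36.9 z [0.021 0.026 0.034]
scene0 bench z 
panel top 478 ctr [514.6 286.9] sz [ 12.9 153.4] ang 2.8 z [0.161 0.18  0.19 ]
panel face 1019 ctr [510.8 286. ] sz [ 11.6 152.7] ang 6.0 z [0.062 0.112 0.159]
panel stand 678 ctr [514.2 286. ] sz [ 61.3 171.4] ang 3.4 z [0.026 0.031 0.039]
plate top 228 ctr [684.1  34.1] sz [111.2  12.2] ang 85.1 z [0.081 0.089 0.092]
plate face 756 ctr [749.7  36.5] sz [153.8 112.3] ang 2.4 z [0.032 0.053 0.078]
plate base 514 ctr [779.8  33.5] sz [212.1 117.3] ang 1.4 z [0.007 0.012 0.029]
tray ear 112 ctr [ 458.6 -273. ] sz [25.4 11.4] ang 82.5 z [0.066 0.08  0.084]
tray rim 1789 ctr [ 545.3 -276. ] sz [153.1 166.3] ang 42.7 z [0.042 0.048 0.052]
tray floor 3438 ctr [ 543.2 -276.2] sz [151.  151.1] ang 42.3 z [0.022 0.027 0.034]
```

```bash
python3 - <<'E'
import cv2
t=cv2.imread('pics/top0.png'); s=cv2.imread('pics/scene0.png')
cv2.imwrite('pics/c1.png',cv2.resize(t[95:285,85:285],None,fx=4,fy=3,interpolation=2)[:600])
cv2.imwrite('pics/c2.png',cv2.resize(s[70:210,160:360],None,fx=4,fy=4,interpolation=2))
cv2.imwrite('pics/c3.png',cv2.resize(t[140:260,310:440],None,fx=5,fy=5,interpolation=2))
E
```

```text
(no output)
```

View pics/c1.png

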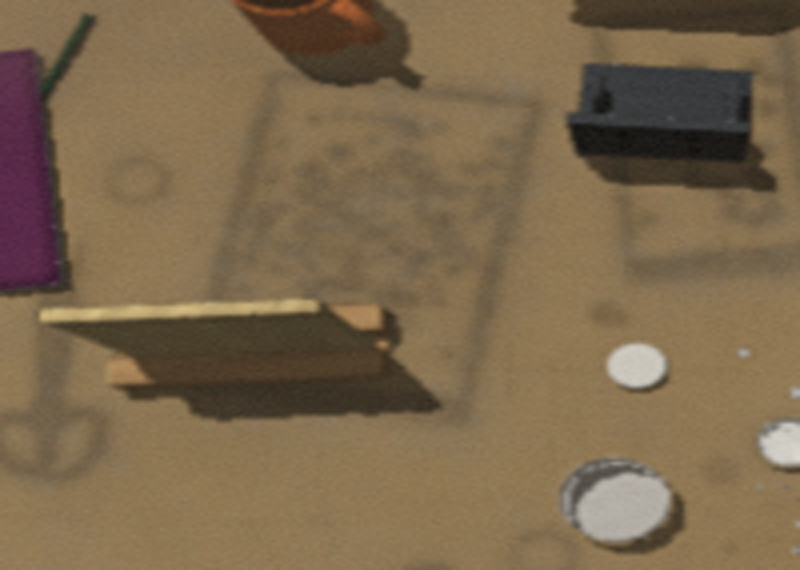

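View pics/c2.png

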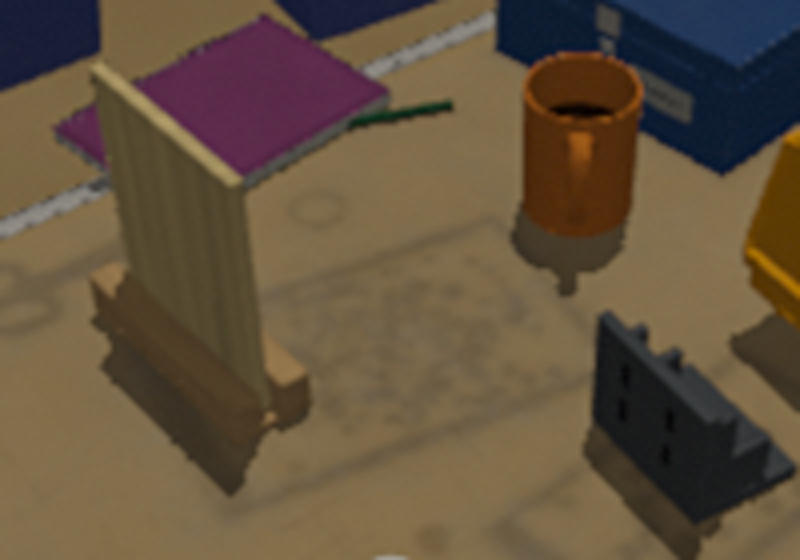

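View pics/c3.png

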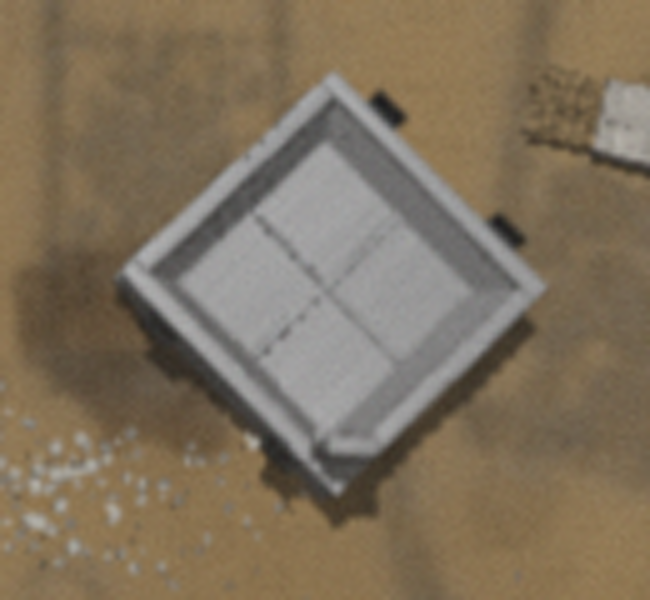

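```bash
python3 -m jog '[{"twist":[0,0,-0.08],"travel":[2.2,-1.6,0.5],"hand":5},{"twist":[0,0,-0.08],"travel":[2.2,-1.6,0.5],"hand":5},{"twist":[0,0,-0.08],"travel":[2.2,-1.6,0.5],"hand":5},{"twist":[0,0,-0.08],"travel":[2.2,-1.6,0.5],"hand":5},{"twist":[0,0,-0.08],"travel":[2.2,-1.6,0],"hand":5},{"twist":[0,0,-0.08],"travel":[2.2,-1.6,0],"hand":5},{"twist":[0,0,-0.08],"travel":[2.2,-1.6,0],"hand":5},{"twist":[0,0,-0.08],"travel":[2.2,-1.6,0],"hand":5}]' 60
cat > st.py <<'E'
from h import *
from scipy.spatial.transform import Rotation as R
s=status.observe(); M=R.from_rotvec(s['tool_rot']).as_matrix()
print('t',s['clock'],'tcp',s['tcp_pos'].round(4),'gap',round(s['finger_gap'],4),'F',s['ft_force'].round(1),'T',s['ft_torque'].round(2))
print('ydir deg',np.degrees(np.arctan2(M[1,1],M[0,1])).round(2),'toolz',M[:,2].round(4),'y',M[:,1].round(4),'q',s['q'].round(2))
E
python3 st.py
```

```text
clock: 0.9
tcp_pos: [0.3421, 0.4218, 0.2429]
tool_rot: [-1.416, -2.804, 0.001]
ft_force: [-0.1, 0.7, -0.1]
finger_gap: 0.0498
t 0.9 tcp [0.3421 0.4218 0.2429] gap 0.0498 F [-0.1  0.7 -0.1] T [-0.01  0.04  0.07]
ydir deg 36.42 toolz [-4.e-04 -4.e-04 -1.e+00] y [ 8.047e-01  5.937e-01 -5.000e-04] q [-1.02  0.64  0.14  1.57 -0.1   0.93 -0.22]
```

```bash
python3 -m jog '[{"twist":[0,0,-0.072],"travel":[2.1,-1.7,0],"hand":5},{"twist":[0,0,-0.072],"travel":[2.1,-1.7,0],"hand":5},{"twist":[0,0,-0.072],"travel":[2.1,-1.7,0],"hand":5},{"twist":[0,0,-0.072],"travel":[2.1,-1.7,0],"hand":5},{"twist":[0,0,-0.072],"travel":[2.1,-1.7,0],"hand":5},{"twist":[0,0,-0.072],"travel":[2.1,-1.7,0],"hand":5},{"twist":[0,0,-0.072],"travel":[2.1,-1.7,0],"hand":5},{"twist":[0,0,-0.072],"travel":[2.3,-1.6,0],"hand":5}]'
python3 st.py
python3 - <<'E'
from h import *
c=save('wrist','w1'); print(c['hand_eye'].round(3), c['K'].round(0))
E
```

```text
clock: 1.7
tcp_pos: [0.512, 0.2869, 0.2429]
tool_rot: [-2.153, -2.287, 0.001]
ft_force: [-0.3, 0.6, 0.3]
finger_gap: 0.0504
t 1.7 tcp [0.512  0.2869 0.2429] gap 0.0504 F [-0.3  0.6  0.3] T [-0.02  0.02 -0.01]
ydir deg 3.44 toolz [-6.e-04 -2.e-04 -1.e+00] y [ 9.982e-01  6.010e-02 -6.000e-04] q [-0.7   0.72  0.28  1.41 -0.21  1.04 -0.32]
[[-0.001 -0.947 -0.321  0.083]
 [ 1.    -0.001  0.001 -0.001]
 [-0.001 -0.321  0.947 -0.15 ]
 [ 0.     0.     0.     1.   ]] [[372.   0. 278.]
 [  0. 372. 212.]
 [  0.   0.   1.]]
```

View pics/w1.png

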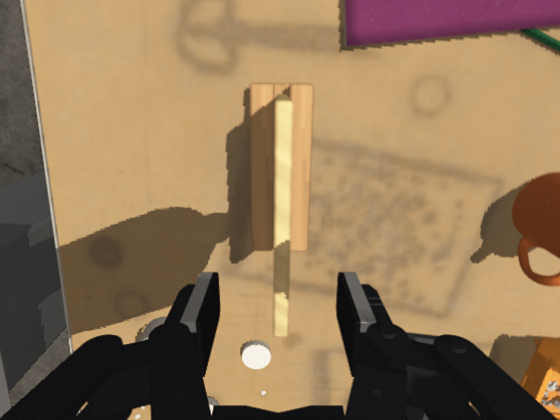

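The wrist view shows the panel's top edge at column ~282, centred between the fingers (columns 218 and 337) and parallel to the pads. I can descend.

```bash
python3 -m jog '[{"twist":[0,0,0],"travel":[0,0,-2],"hand":5},{"twist":[0,0,0],"travel":[0.1,0.1,-2],"hand":5},{"twist":[0,0,0],"travel":[0,0,-2],"hand":5},{"twist":[0,0,0],"travel":[0,0,-1.8],"hand":5},{"twist":[0,0,0],"travel":[0,0,0],"hand":5}]'
python3 -m jog '[{"twist":[0,0,0],"travel":[0,0,0],"hand":2.5},{"twist":[0,0,0],"travel":[0,0,0],"hand":1.5},{"twist":[0,0,0],"travel":[0,0,0],"hand":0.5},{"twist":[0,0,0],"travel":[0,0,0],"hand":0.5},{"twist":[0,0,0],"travel":[0,0,0],"hand":0.5},{"twist":[0,0,0],"travel":[0,0,0],"hand":0.5}]' 60; python3 st.py
```

```text
clock: 2.25
tcp_pos: [0.5115, 0.2883, 0.1631]
tool_rot: [-2.15, -2.29, 0.005]
ft_force: [0.5, -1.4, 1.3]
finger_gap: 0.05
clock: 2.85
tcp_pos: [0.5129, 0.2889, 0.1661]
tool_rot: [2.15, 2.29, 0.003]
ft_force: [0.3, 0.9, 6.7]
finger_gap: 0.0084
t 2.85 tcp [0.5129 0.2889 0.1661] gap 0.0084 F [0.3 0.9 6.7] T [ 0.01 -0.06 -0.02]
ydir deg 3.61 toolz [ 0.0016  0.001  -1.    ] y [0.998  0.0629 0.0017] q [-0.69  0.81  0.25  1.51 -0.24  0.84 -0.29]
```

```bash
python3 -m jog '[{"twist":[0,0,0],"travel":[0,0,0.5],"hand":0.5},{"twist":[0,0,0],"travel":[0,0,1],"hand":0.5},{"twist":[0,0,0],"travel":[0,0,1.5],"hand":0.5},{"twist":[0,0,0],"travel":[0,0,1.5],"hand":0.5},{"twist":[0,0,0],"travel":[0,0,1.5],"hand":0.5},{"twist":[0,0,0],"travel":[0,0,1],"hand":0.5},{"twist":[0,0,0],"travel":[0,0,0],"hand":0.5}]'; python3 st.py; python3 -c "
from h import *
c=save('scene','s2');c=save('top','t2')"
```

```text
clock: 3.55
tcp_pos: [0.5128, 0.2888, 0.2365]
tool_rot: [2.15, 2.29, 0.003]
ft_force: [0.6, 0.1, -1.9]
finger_gap: 0.0082
t 3.55 tcp [0.5128 0.2888 0.2365] gap 0.0082 F [ 0.6  0.1 -1.9] T [-0.02 -0.08 -0.04]
ydir deg 3.61 toolz [ 0.0016  0.001  -1.    ] y [0.998  0.0629 0.0017] q [-0.7   0.73  0.28  1.42 -0.21  1.02 -0.32]
```

View pics/s2.png

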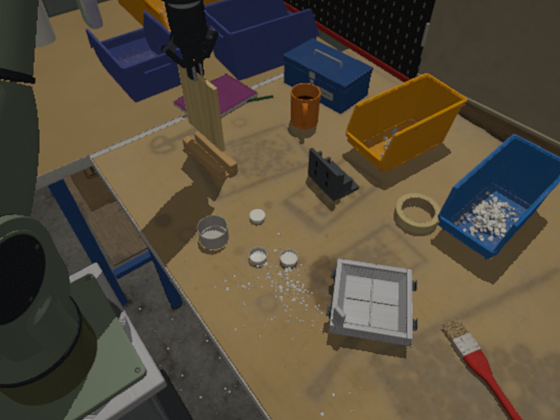

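```bash
python3 - <<'E'
from h import *
c=dict(np.load('s2.npz')); P=cloud(c); g=c['img'].astype(int)
Q=P[60:160,170:240].reshape(-1,3); I=g[60:160,170:240].reshape(-1,3)
m=(abs(Q[:,1]-.288)<.09)&(abs(Q[:,0]-.51)<.03)&(Q[:,2]>.045)&(Q[:,2]<.22); Q=Q[m]
for a in np.arange(.05,.22,.02):
    q=Q[(Q[:,2]>=a)&(Q[:,2]<a+.02)]
    if len(q)>5: p=np.polyfit(q[:,1]-.288,q[:,0],1); print(a.round(2),len(q),'x@288',p[1].round(4),'slope',p[0].round(3),'y',q[:,1].min().round(4),q[:,1].max().round(4))
print(Q[:,2].min())
E
```

```text
0.07 97 x@288 0.5105 slope -0.074 y 0.2104 0.3589
0.09 207 x@288 0.5102 slope -0.076 y 0.2114 0.3613
0.11 210 x@288 0.5102 slope -0.071 y 0.2109 0.3612
0.13 220 x@288 0.5102 slope -0.074 y 0.2114 0.3626
0.15 231 x@288 0.5101 slope -0.073 y 0.2103 0.3632
0.17 235 x@288 0.51 slope -0.073 y 0.2109 0.3611
0.19 246 x@288 0.5101 slope -0.075 y 0.2097 0.3616
0.21 132 x@288 0.5099 slope -0.075 y 0.2125 0.3615
0.07899340082590774
```

```bash
python3 - <<'E'
from h import *
for n,roi in(('s2',(300,140,365,205)),('t2',(222,110,278,155))):
    c=dict(np.load(n+'.npz')); P=cloud(c); Q=P[roi[1]:roi[3],roi[0]:roi[2]].reshape(-1,3)
    Q=Q[(Q[:,0]>.66)&(Q[:,0]<.69)]
    for a in np.arange(.03,.09,.015):
        q=Q[(Q[:,2]>=a)&(Q[:,2]<a+.015)]
        if len(q)<10: continue
        for _ in range(4):
            p=np.polyfit(q[:,1]-.036,q[:,0],1); r=q[:,0]-np.polyval(p,q[:,1]-.036); q=q[r<.004]
        print(n,a.round(3),len(q),'x',p[1].round(4),'slope',p[0].round(3),'y',q[:,1].min().round(4),q[:,1].max().round(4))
E
```

```text
s2 0.03 131 x 0.6803 slope 0.065 y -0.0215 0.0872
s2 0.045 136 x 0.6802 slope 0.067 y -0.0224 0.0886
s2 0.06 143 x 0.6801 slope 0.065 y -0.0212 0.0897
s2 0.075 175 x 0.6805 slope 0.067 y -0.0216 0.0878
t2 0.03 77 x 0.6777 slope 0.067 y -0.0175 0.0921
t2 0.045 77 x 0.6778 slope 0.071 y -0.0171 0.0915
t2 0.06 81 x 0.6778 slope 0.072 y -0.0168 0.0907
t2 0.075 153 x 0.6792 slope 0.077 y -0.0164 0.0916
```

```bash
python3 -m jog '[{"twist":[0,0,-0.017],"travel":[0.5,-1.6,0],"hand":0.5},{"twist":[0,0,-0.017],"travel":[1.1,-3.2,0],"hand":0.5},{"twist":[0,0,-0.017],"travel":[1.1,-3.2,0],"hand":0.5},{"twist":[0,0,-0.017],"travel":[1.1,-3.2,0],"hand":0.5},{"twist":[0,0,-0.017],"travel":[1.1,-3.2,0],"hand":0.5},{"twist":[0,0,-0.017],"travel":[1.1,-3.2,0],"hand":0.5},{"twist":[0,0,-0.017],"travel":[1.1,-3.2,0],"hand":0.5},{"twist":[0,0,-0.016],"travel":[1.1,-3.2,0],"hand":0.5}]'
python3 -m jog '[{"twist":[0.003,0.044,0],"travel":[0.5,-1.2,0],"hand":0.5},{"twist":[0.003,0.044,0],"travel":[0,0,0],"hand":0.5},{"twist":[0.003,0.044,0],"travel":[0,0,0],"hand":0.5},{"twist":[0.003,0.044,0],"travel":[0,0,0],"hand":0.5},{"twist":[0.003,0.044,0],"travel":[0,0,0],"hand":0.5},{"twist":[0,0,0],"travel":[0,0,0],"hand":0.5}]'
python3 st.py; python3 -c "
from h import *
c=save('scene','s3');c=save('top','t3')"
```

```text
clock: 4.45
tcp_pos: [0.5944, 0.0465, 0.2345]
tool_rot: [-2.301, -2.138, 0.002]
ft_force: [-0.4, 0.7, -2.3]
finger_gap: 0.0079
clock: 5.05
tcp_pos: [0.5994, 0.0358, 0.2336]
tool_rot: [-2.176, -2.022, 0.228]
ft_force: [0.5, -1.0, -2.6]
finger_gap: 0.0082
t 5.05 tcp [0.5994 0.0358 0.2336] gap 0.0082 F [ 0.5 -1.  -2.6] T [-0.01 -0.39 -0.01]
ydir deg -4.2 toolz [-0.2208  0.0147 -0.9752] y [ 0.9726 -0.0715 -0.2213] q [-0.19  0.89  0.26  1.07 -0.22  1.43 -0.02]
```

View pics/s3.png

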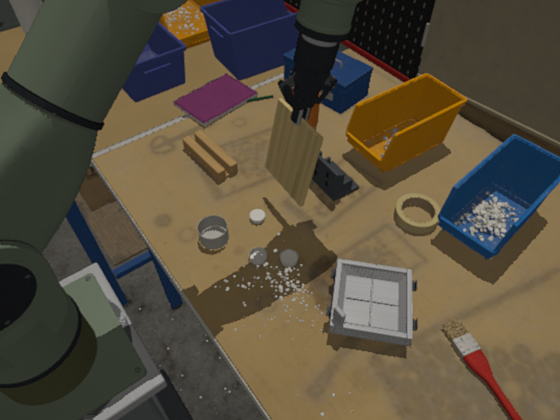

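```bash
python3 -m jog '[{"twist":[0,0,0],"travel":[0.6,0,-1],"hand":0.5},{"twist":[0,0,0],"travel":[1.2,0.1,-1.4],"hand":0.5},{"twist":[0,0,0],"travel":[1.6,0,-1.4],"hand":0.5},{"twist":[0,0,0],"travel":[1.6,0,-1.4],"hand":0.5},{"twist":[0,0,0],"travel":[1.6,0,-1.3],"hand":0.5},{"twist":[0,0,0],"travel":[1,0,-0.8],"hand":0.5},{"twist":[0,0,0],"travel":[0.4,0,0],"hand":0.5},{"twist":[0,0,0],"travel":[0,0,0],"hand":0.5}]'; python3 st.py
python3 - <<'E'
from h import *
c=save('scene','s4');save('top','t4')
P=cloud(c);Q=P[60:230,230:380].reshape(-1,3)
I=c['img'][60:230,230:380].reshape(-1,3).astype(int)
m=(I[:,0]-I[:,2]>30)&(Q[:,0]>.6)&(Q[:,0]<.7)&(Q[:,2]>.004)&(abs(Q[:,1]-.04)<.1)
Q=Q[m]
for a in np.arange(0,.17,.02):
    q=Q[(Q[:,2]>=a)&(Q[:,2]<a+.02)]
    if len(q)>10: p=np.polyfit(q[:,1]-.036,q[:,0],1); print(a.round(2),len(q),'x',p[1].round(4),'slope',p[0].round(3),'y',q[:,1].min().round(4),q[:,1].max().round(4),'meanz',q[:,2].mean())
E
```

```text
clock: 5.95
tcp_pos: [0.6796, 0.0376, 0.1609]
tool_rot: [-2.176, -2.025, 0.226]
ft_force: [-0.0, 0.2, -2.2]
finger_gap: 0.0083
t 5.95 tcp [0.6796 0.0376 0.1609] gap 0.0083 F [-0.   0.2 -2.2] T [-0.03 -0.33 -0.06]
ydir deg -4.14 toolz [-0.2186  0.0148 -0.9757] y [ 0.9732 -0.0704 -0.2191] q [-0.15  1.13  0.25  0.71 -0.24  1.54 -0.05]
0.0 177 x 0.6439 slope 0.069 y -0.0367 0.1302 meanz 0.013957483943912276
0.02 318 x 0.6473 slope 0.071 y -0.0376 0.1136 meanz 0.030049982518909762
0.04 333 x 0.6518 slope 0.072 y -0.037 0.1151 meanz 0.05033407505876383
0.06 337 x 0.6563 slope 0.073 y -0.0387 0.1135 meanz 0.07038095202558521
0.08 341 x 0.6606 slope 0.073 y -0.0403 0.1124 meanz 0.09002151286782518
0.1 366 x 0.665 slope 0.071 y -0.0392 0.1132 meanz 0.10981629313192014
0.12 381 x 0.6695 slope 0.067 y -0.0393 0.11 meanz 0.12990770556466477
0.14 395 x 0.6739 slope 0.065 y -0.0395 0.1115 meanz 0.14988042868066306
0.16 366 x 0.6785 slope 0.066 y -0.0393 0.1116 meanz 0.16983753519794034
```

View pics/s4.png

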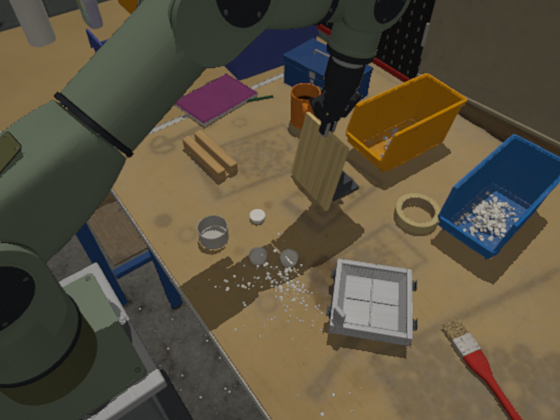

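```bash
python3 -m jog '[{"twist":[0,0,0],"travel":[0.3,-0.15,-0.2],"hand":0.5},{"twist":[0,0,0],"travel":[0.3,-0.15,-0.2],"hand":0.5},{"twist":[0,0,0],"travel":[0,0,-0.15],"hand":0.5},{"twist":[0,0,0],"travel":[0,0,0],"hand":0.5}]'; python3 st.py
```

```text
clock: 6.45
tcp_pos: [0.6853, 0.0346, 0.1562]
tool_rot: [-2.176, -2.024, 0.226]
ft_force: [0.1, 0.6, -1.8]
finger_gap: 0.0083
t 6.45 tcp [0.6853 0.0346 0.1562] gap 0.0083 F [ 0.1  0.6 -1.8] T [ 0.02 -0.34 -0.01]
ydir deg -4.14 toolz [-0.2187  0.0149 -0.9757] y [ 0.9731 -0.0705 -0.2192] q [-0.14  1.15  0.25  0.67 -0.24  1.56 -0.05]
```

Not yet in contact. I'll lower in small steps.

```bash
python3 -m jog '[{"twist":[0,0,0],"travel":[0,0,-0.1],"hand":0.5},{"twist":[0,0,0],"travel":[0,0,0],"hand":0.5}]'; python3 -m jog '[{"twist":[0,0,0],"travel":[0,0,-0.1],"hand":0.5},{"twist":[0,0,0],"travel":[0,0,0],"hand":0.5}]'
```

```text
clock: 6.65
tcp_pos: [0.6854, 0.0347, 0.1557]
tool_rot: [-2.176, -2.025, 0.225]
ft_force: [0.2, -1.3, -1.4]
finger_gap: 0.0082
clock: 6.85
tcp_pos: [0.6858, 0.0345, 0.1554]
tool_rot: [-2.177, -2.026, 0.224]
ft_force: [1.6, -1.2, 7.2]
finger_gap: 0.0083
```

```bash
python3 -m jog '[{"twist":[0,0,0],"travel":[0.1,0,0],"hand":0.5},{"twist":[0,0,0],"travel":[0,0,0],"hand":1.2},{"twist":[0,0,0],"travel":[0,0,0],"hand":1.6},{"twist":[0,0,0],"travel":[0,0,0],"hand":2.2},{"twist":[0,0,0],"travel":[0,0,0],"hand":2.8},{"twist":[0,0,0],"travel":[0,0,0],"hand":3},{"twist":[0,0,0],"travel":[0,0,0],"hand":3}]'; python3 st.py
cat > pan.py <<'E'
import sys
from h import *
c=save('scene',sys.argv[1])
P=cloud(c);Q=P[60:230,230:380].reshape(-1,3)
I=c['img'][60:230,230:380].reshape(-1,3).astype(int)
m=(I[:,0]-I[:,2]>30)&(Q[:,0]>.6)&(Q[:,0]<.72)&(Q[:,2]>.004)&(abs(Q[:,1]-.04)<.1)
Q=Q[m]
for a in np.arange(0,.18,.03):
    q=Q[(Q[:,2]>=a)&(Q[:,2]<a+.02)]
    if len(q)>10: p=np.polyfit(q[:,1]-.036,q[:,0],1); print(a.round(2),len(q),'x',p[1].round(4),'slope',p[0].round(3),'y',q[:,1].min().round(4),q[:,1].max().round(4),'meanz',q[:,2].mean().round(4))
E
python3 pan.py s5
```

```text
clock: 7.55
tcp_pos: [0.6864, 0.0347, 0.1546]
tool_rot: [-2.176, -2.025, 0.225]
ft_force: [0.1, -0.2, -0.6]
finger_gap: 0.0296
t 7.55 tcp [0.6864 0.0347 0.1546] gap 0.0296 F [ 0.1 -0.2 -0.6] T [-0.02 -0.19 -0.01]
ydir deg -4.13 toolz [-0.2183  0.0149 -0.9758] y [ 0.9732 -0.0703 -0.2188] q [-0.14  1.15  0.25  0.67 -0.24  1.56 -0.05]
0.0 247 x 0.6512 slope 0.06 y -0.0402 0.1116 meanz 0.0127
0.03 329 x 0.6577 slope 0.069 y -0.0403 0.1096 meanz 0.04
0.06 361 x 0.665 slope 0.068 y -0.0411 0.1095 meanz 0.0698
0.09 366 x 0.6723 slope 0.068 y -0.0416 0.1074 meanz 0.1002
0.12 407 x 0.6797 slope 0.067 y -0.0422 0.1097 meanz 0.1304
0.15 342 x 0.6872 slope 0.068 y -0.0435 0.1075 meanz 0.1599
```

View pics/s5.png

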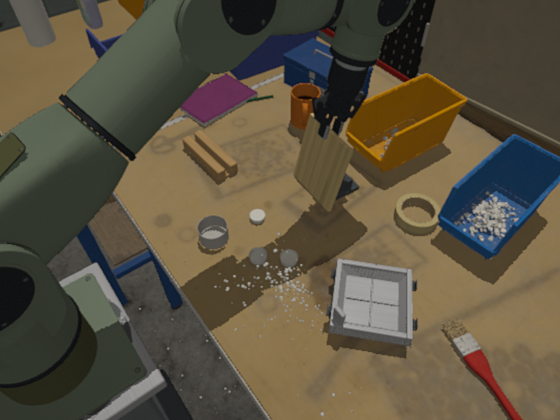

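```bash
python3 -m jog '[{"twist":[0,0,0],"travel":[0.22,0,0.98],"hand":3},{"twist":[0,0,0],"travel":[0.33,0,1.46],"hand":3},{"twist":[0,0,0],"travel":[0.44,0,1.95],"hand":3},{"twist":[0,0,0],"travel":[0.44,0,1.95],"hand":3},{"twist":[0,0,0],"travel":[0.2,0,1.5],"hand":3}]'; python3 st.py; python3 pan.py s6
```

```text
clock: 8.1
tcp_pos: [0.7028, 0.0346, 0.2343]
tool_rot: [-2.177, -2.025, 0.224]
ft_force: [-0.4, 0.1, 0.3]
finger_gap: 0.03
t 8.1 tcp [0.7028 0.0346 0.2343] gap 0.03 F [-0.4  0.1  0.3] T [-0.   -0.17  0.02]
ydir deg -4.13 toolz [-0.2174  0.0147 -0.976 ] y [ 0.9734 -0.0702 -0.2179] q [-0.1   1.2   0.25  0.24 -0.26  1.92 -0.12]
0.0 252 x 0.651 slope 0.067 y -0.0406 0.1088 meanz 0.0124
0.03 335 x 0.6576 slope 0.065 y -0.0409 0.1109 meanz 0.0399
0.06 350 x 0.665 slope 0.067 y -0.041 0.1091 meanz 0.07
0.09 363 x 0.6724 slope 0.068 y -0.0415 0.1079 meanz 0.1001
0.12 392 x 0.6796 slope 0.068 y -0.0427 0.1099 meanz 0.1298
0.15 421 x 0.687 slope 0.065 y -0.043 0.1083 meanz 0.1601
```

View pics/s6.png

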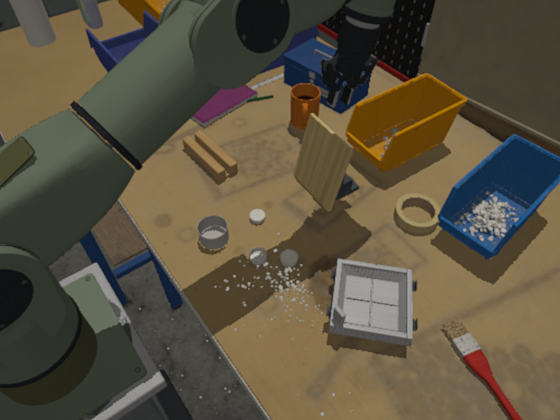

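```bash
python3 -m jog '[{"twist":[-0.002,-0.03,0.005],"travel":[-1.2,-1.5,0],"hand":4},{"twist":[-0.002,-0.03,0.005],"travel":[-2.4,-3,0],"hand":4},{"twist":[-0.002,-0.03,0.005],"travel":[-2.4,-3,0],"hand":4},{"twist":[-0.002,-0.03,0.005],"travel":[-2.4,-3,0],"hand":4},{"twist":[-0.002,-0.03,0.005],"travel":[-2.4,-3,-0.5],"hand":4},{"twist":[-0.002,-0.03,0.005],"travel":[-2.4,-3,-1],"hand":4},{"twist":[-0.002,-0.02,0],"travel":[-2.4,-3,-1],"hand":4},{"twist":[-0.001,-0.018,0],"travel":[-2.4,-3,-1],"hand":4}]'; python3 st.py
```

```text
clock: 8.95
tcp_pos: [0.5473, -0.1643, 0.1986]
tool_rot: [-2.259, -2.15, 0.035]
ft_force: [1.5, -0.7, -0.3]
finger_gap: 0.0403
t 8.95 tcp [ 0.5473 -0.1643  0.1986] gap 0.0403 F [ 1.5 -0.7 -0.3] T [-0.1  -0.11  0.06]
ydir deg -2.82 toolz [-3.210e-02  8.000e-04 -9.995e-01] y [ 0.9983 -0.0491 -0.0321] q [ 0.12  0.76  0.23  1.5  -0.19  0.94  0.36]
```

```bash
python3 -m jog '[{"twist":[0,-0.016,0.003],"travel":[-2.3,-2.7,-0.5],"hand":4},{"twist":[0,-0.016,0.003],"travel":[-2.3,-2.7,-0.5],"hand":4},{"twist":[0,0,0.003],"travel":[-2.3,-2.7,-0.5],"hand":4},{"twist":[0,0,0],"travel":[-2,-2.6,-0.5],"hand":4},{"twist":[0,0,0],"travel":[0,0,0],"hand":4}]'; python3 st.py
python3 - <<'E'
from h import *
save('wrist','w2'); save('top','t7')
E
```

```text
clock: 9.45
tcp_pos: [0.4567, -0.2739, 0.1785]
tool_rot: [-2.271, -2.169, 0.004]
ft_force: [1.1, 1.0, -0.1]
finger_gap: 0.04
t 9.45 tcp [ 0.4567 -0.2739  0.1785] gap 0.04 F [ 1.1  1.  -0.1] T [ 0.05 -0.04  0.01]
ydir deg -2.63 toolz [-2.9e-03 -3.0e-04 -1.0e+00] y [ 0.9989 -0.046  -0.0029] q [ 0.38  0.71  0.18  1.7  -0.18  0.74  0.6 ]
```

View pics/w2.png

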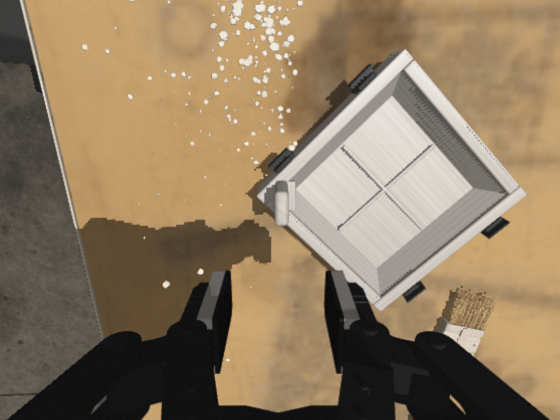

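View pics/t7.png

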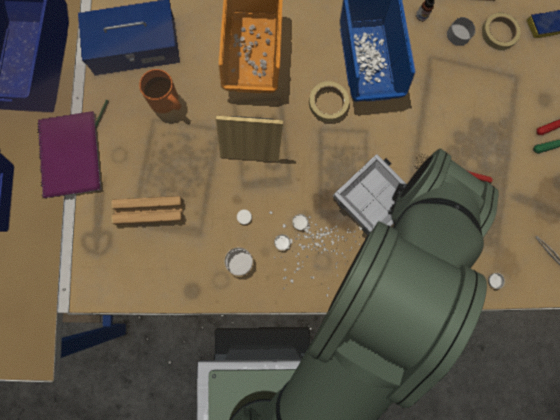

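```bash
cat > wr.py <<'E'
import sys
from h import *
from scipy.spatial.transform import Rotation as R
def wcloud(c,s):
    T=np.eye(4);T[:3,:3]=R.from_rotvec(s['tool_rot']).as_matrix();T[:3,3]=s['tcp_pos'];T=T@c['hand_eye']
    c=dict(c);c['R']=T[:3,:3].T;c['t']=-c['R']@T[:3,3];return cloud(c)
E
python3 - <<'E'
from wr import *
s=status.observe();c=dict(np.load('w2.npz'));P=wcloud(c,s).reshape(-1,3);P=P[c['depth'].ravel()>0]
b=(abs(P[:,0]-.54)<.13)&(abs(P[:,1]+.275)<.13)
q=P[b&(P[:,2]>.068)&(P[:,2]<.095)&(P[:,0]<.5)];r=cv2.minAreaRect((q[:,:2]*1000).astype(np.float32));print(r,q[:,2].max(),len(q))
q=P[b&(P[:,2]>.076)&(P[:,2]<.095)&(P[:,0]<.5)];r=cv2.minAreaRect((q[:,:2]*1000).astype(np.float32));print(r,len(q))
q=P[b&(P[:,2]>.04)&(P[:,2]<.06)];r=cv2.minAreaRect((q[:,:2]*1000).astype(np.float32));print(r,np.median(q[:,2]))
E
```

```text
((460.7472839355469, -269.34375), (25.853776931762695, 9.367742538452148), 87.37187957763672) 0.08527156117842323 530
((460.72314453125, -269.3305358886719), (25.85384750366211, 9.268500328063965), 87.77137756347656) 494
((547.236328125, -272.68414306640625), (150.93368530273438, 169.92251586914062), 42.88628387451172) 0.048551540497578795
```

```bash
python3 -m jog '[{"twist":[0,-0.003,0.003],"travel":[0.3,0.3,-1],"hand":4},{"twist":[0,0,0],"travel":[0,0,-2],"hand":4},{"twist":[0,0,0],"travel":[0,0,-2],"hand":4},{"twist":[0,0,0],"travel":[0,0,-2],"hand":4},{"twist":[0,0,0],"travel":[0,0,-2],"hand":4},{"twist":[0,0,0],"travel":[0,0,-1.5],"hand":4},{"twist":[0,0,0],"travel":[0,0,-0.4],"hand":4},{"twist":[0,0,0],"travel":[0,0,0],"hand":4}]' 80; python3 st.py; python3 -c "
from wr import *
save('wrist','w3')"
```

```text
clock: 10.35
tcp_pos: [0.4631, -0.2667, 0.0692]
tool_rot: [-2.261, -2.18, -0.003]
ft_force: [-0.0, 0.0, -0.6]
finger_gap: 0.0395
t 10.35 tcp [ 0.4631 -0.2667  0.0692] gap 0.0395 F [-0.   0.  -0.6] T [-0.02  0.   -0.01]
ydir deg -2.09 toolz [ 0.001   0.0018 -1.    ] y [ 0.9993 -0.0366  0.001 ] q [ 0.4   0.89  0.12  1.79 -0.21  0.48  0.63]
```

View pics/w3.png

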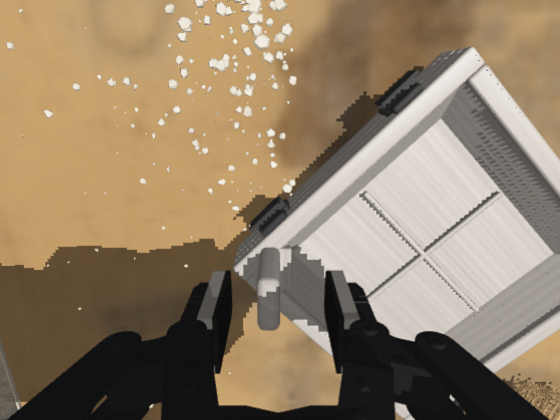

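```bash
python3 -m jog '[{"twist":[0,0,0],"travel":[-0.3,-0.35,0],"hand":4},{"twist":[0,0,0],"travel":[0,0,0],"hand":3.5},{"twist":[0,0,0],"travel":[0,0,0],"hand":3}]'; python3 st.py; python3 -c "
from wr import *
save('wrist','w4')"
```

```text
clock: 10.7
tcp_pos: [0.46, -0.2713, 0.0702]
tool_rot: [2.263, 2.178, 0.004]
ft_force: [-0.6, 0.1, -0.4]
finger_gap: 0.0295
t 10.7 tcp [ 0.46   -0.2713  0.0702] gap 0.0295 F [-0.6  0.1 -0.4] T [ 0.01  0.06 -0.06]
ydir deg -2.18 toolz [ 2.3e-03  9.0e-04 -1.0e+00] y [ 0.9993 -0.038   0.0023] q [ 0.41  0.88  0.12  1.79 -0.21  0.47  0.64]
```

View pics/w4.png

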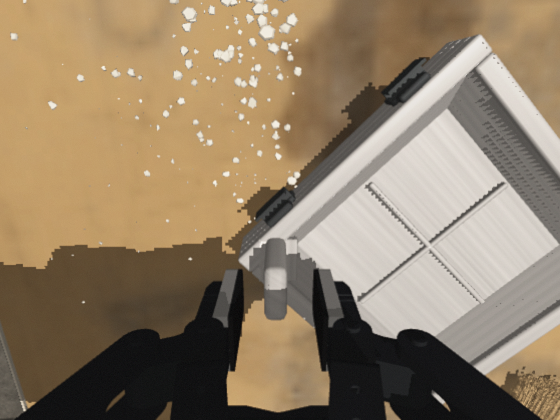

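The ear is at column ~276, midway between the fingers (238 and 318). Closing.

```bash
python3 -m jog '[{"twist":[0,0,0],"travel":[0,0,0],"hand":2},{"twist":[0,0,0],"travel":[0,0,0],"hand":1.2},{"twist":[0,0,0],"travel":[0,0,0],"hand":0.8},{"twist":[0,0,0],"travel":[0,0,0],"hand":0.4},{"twist":[0,0,0],"travel":[0,0,0],"hand":0.4},{"twist":[0,0,0],"travel":[0,0,0],"hand":0.4}]' 80; python3 st.py
```

```text
clock: 11.35
tcp_pos: [0.4595, -0.271, 0.07]
tool_rot: [-2.263, -2.179, -0.003]
ft_force: [-4.4, 1.5, 8.6]
finger_gap: 0.0065
t 11.35 tcp [ 0.4595 -0.271   0.07  ] gap 0.0065 F [-4.4  1.5  8.6] T [ 0.25  0.92 -0.07]
ydir deg -2.17 toolz [ 0.001   0.0015 -1.    ] y [ 0.9993 -0.0379  0.001 ] q [ 0.41  0.88  0.12  1.79 -0.21  0.48  0.64]
```

```bash
python3 -m jog '[{"twist":[0.001,0.025,0],"travel":[0.08,0,0.46],"hand":0.4},{"twist":[0.001,0.025,0],"travel":[0.09,0,0.46],"hand":0.4},{"twist":[0.001,0.025,0],"travel":[0.1,0,0.46],"hand":0.4},{"twist":[0.001,0.025,0],"travel":[0.11,-0.02,0.46],"hand":0.4}]'; python3 st.py
```

```text
clock: 11.75
tcp_pos: [0.463, -0.2709, 0.0882]
tool_rot: [-2.208, -2.126, 0.105]
ft_force: [-2.9, 1.3, -0.9]
finger_gap: 0.0061
t 11.75 tcp [ 0.463  -0.2709  0.0882] gap 0.0061 F [-2.9  1.3 -0.9] T [ 0.41  0.55 -0.12]
ydir deg -2.17 toolz [-0.1009  0.0061 -0.9949] y [ 0.9942 -0.0377 -0.101 ] q [ 0.35  0.89  0.2   1.67 -0.18  0.69  0.58]
```

```bash
python3 -m jog '[{"twist":[0.001,0.025,0],"travel":[0.13,0,0.45],"hand":0.4},{"twist":[0.001,0.025,0],"travel":[0.13,0,0.45],"hand":0.4},{"twist":[0.001,0.025,0],"travel":[0.15,0,0.44],"hand":0.4},{"twist":[0.001,0.025,0],"travel":[0.16,-0.02,0.44],"hand":0.4},{"twist":[0,0,0],"travel":[0,0,0],"hand":0.4},{"twist":[0,0,0],"travel":[0,0,0],"hand":0.4}]'; python3 st.py; python3 -c "
from wr import *
save('scene','s8');save('wrist','w8')"
python3 -c "
import cv2
s=cv2.imread('pics/s8.png');cv2.imwrite('pics/c8.png',cv2.resize(s[230:370,280:440],None,fx=4,fy=4,interpolation=2))"
```

```text
clock: 12.35
tcp_pos: [0.4691, -0.2713, 0.1057]
tool_rot: [-2.154, -2.074, 0.204]
ft_force: [-1.8, 0.8, -0.7]
finger_gap: 0.0064
t 12.35 tcp [ 0.4691 -0.2713  0.1057] gap 0.0064 F [-1.8  0.8 -0.7] T [0.18 0.03 0.02]
ydir deg -2.16 toolz [-0.1969  0.0094 -0.9804] y [ 0.9797 -0.0369 -0.1971] q [ 0.31  0.92  0.25  1.54 -0.14  0.89  0.54]
```

View pics/c8.png

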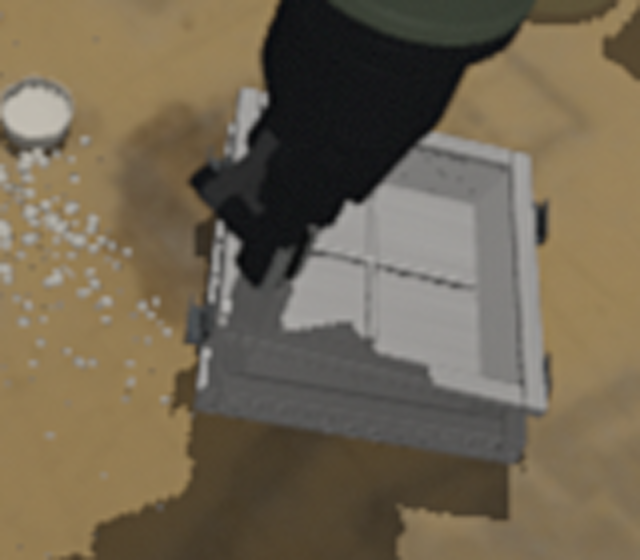

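View pics/w8.png

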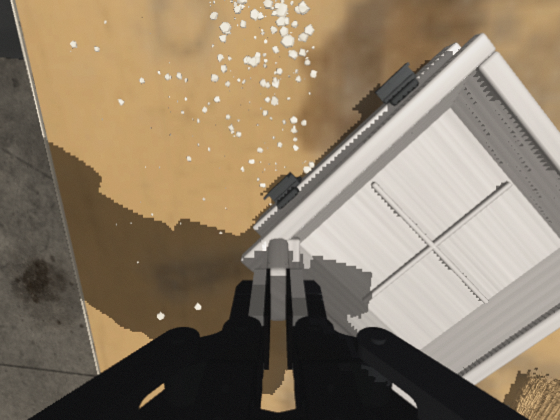

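```bash
python3 - <<'E'
from wr import *
c0=dict(np.load('scene0.npz'));c=dict(np.load('s8.npz'))
for k in(c0,c):
    P=cloud(k).reshape(-1,3);q=P[(abs(P[:,1]+.277)<.12)&(P[:,0]>.62)&(P[:,0]<.66)&(P[:,2]>.03)&(P[:,2]<.09)]
    for a in(.62,.63,.64): 
        w=q[(q[:,0]>a)&(q[:,0]<a+.01)]
        if len(w):print(a,len(w),np.percentile(w[:,2],[50,95]).round(4),w[:,0].max().round(4))
E
```

```text
0.62 172 [0.0459 0.0504] 0.6299
0.63 102 [0.0479 0.0507] 0.6399
0.64 22 [0.048  0.0497] 0.6481
0.62 170 [0.0476 0.0545] 0.63
0.63 109 [0.0495 0.0529] 0.6398
0.64 25 [0.0492 0.0517] 0.6498
```

```bash
python3 -m jog '[{"twist":[0,0,0],"travel":[0,0,0.3],"hand":0.4},{"twist":[0,0,0],"travel":[0,0,0.5],"hand":0.4},{"twist":[0,0,0],"travel":[0,0,0.8],"hand":0.4},{"twist":[0,0,0],"travel":[0,0,1.2],"hand":0.4},{"twist":[0,0,0],"travel":[0,0,1.6],"hand":0.4},{"twist":[0,0,0],"travel":[0,0,1.6],"hand":0.4},{"twist":[0,0,0],"travel":[0,0,1],"hand":0.4},{"twist":[0,0,0],"travel":[0,0,0],"hand":0.4}]'; python3 st.py; python3 -c "
from wr import *
save('scene','s9');save('top','t9')"
```

```text
clock: 13.25
tcp_pos: [0.4698, -0.2718, 0.1774]
tool_rot: [-2.156, -2.076, 0.204]
ft_force: [0.3, 1.0, -1.7]
finger_gap: 0.0064
t 13.25 tcp [ 0.4698 -0.2718  0.1774] gap 0.0064 F [ 0.3  1.  -1.7] T [ 0.01 -0.14 -0.01]
ydir deg -2.18 toolz [-0.1949  0.0082 -0.9808] y [ 0.9801 -0.0373 -0.195 ] q [ 0.3   0.82  0.27  1.47 -0.12  1.05  0.53]
```

View pics/s9.png

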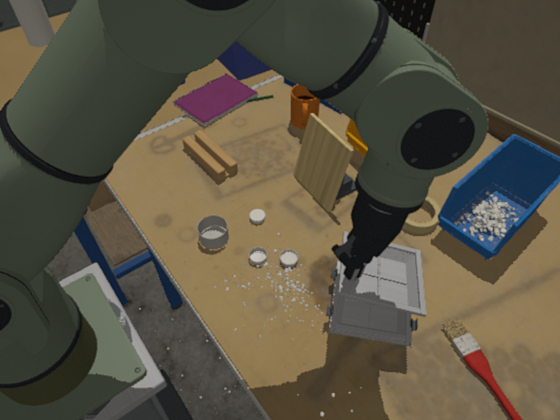

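```bash
python3 -m jog '[{"twist":[-0.001,-0.025,0],"travel":[-0.2,0,0.3],"hand":0.4},{"twist":[-0.001,-0.025,0],"travel":[-0.4,0.5,0.3],"hand":0.4},{"twist":[-0.001,-0.025,0],"travel":[-0.4,1,0.3],"hand":0.4},{"twist":[-0.001,-0.025,0],"travel":[-0.4,1.5,0.3],"hand":0.4},{"twist":[-0.001,-0.025,0],"travel":[-0.4,2,0.3],"hand":0.4},{"twist":[-0.001,-0.025,0],"travel":[-0.4,2.2,0.3],"hand":0.4},{"twist":[-0.001,-0.025,0],"travel":[-0.2,2.4,0.1],"hand":0.4},{"twist":[-0.001,-0.022,0],"travel":[0,2.4,0],"hand":0.4}]'
python3 -m jog '[{"twist":[0,0,-0.005],"travel":[0,2.4,0],"hand":0.4},{"twist":[0,0,-0.005],"travel":[0,2.4,0],"hand":0.4},{"twist":[0,0,-0.005],"travel":[0,2.4,0],"hand":0.4},{"twist":[0,0,-0.005],"travel":[0,2.4,0],"hand":0.4},{"twist":[0,0,-0.005],"travel":[0,2.4,0],"hand":0.4},{"twist":[0,0,-0.005],"travel":[0,2.4,0],"hand":0.4},{"twist":[0,0,0],"travel":[0,2.4,0],"hand":0.4},{"twist":[0,0,0],"travel":[0,1.6,0],"hand":0.4}]'
python3 st.py;  python3 -c "
from wr import *
save('scene','s10')"
```

```text
clock: 14.15
tcp_pos: [0.4448, -0.1506, 0.1946]
tool_rot: [-2.262, -2.177, -0.0]
ft_force: [1.0, -0.5, -1.5]
finger_gap: 0.0064
clock: 14.95
tcp_pos: [0.4449, 0.0342, 0.1944]
tool_rot: [-2.292, -2.145, 0.001]
ft_force: [-0.4, -0.8, -1.5]
finger_gap: 0.0063
t 14.95 tcp [0.4449 0.0342 0.1944] gap 0.0063 F [-0.4 -0.8 -1.5] T [ 0.02  0.1  -0.03]
ydir deg -3.81 toolz [-0.0024  0.0013 -1.    ] y [ 0.9978 -0.0664 -0.0025] q [-0.31  0.59  0.28  1.97 -0.28  0.62  0.08]
```

View pics/s10.png

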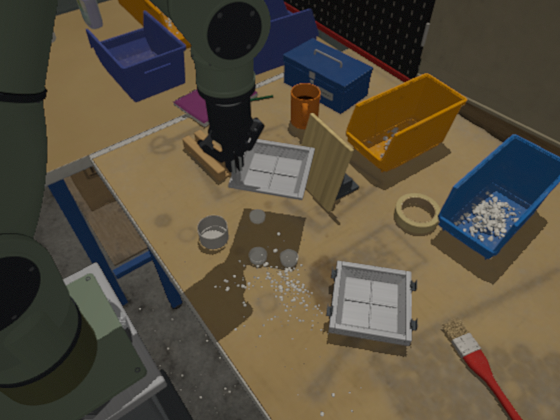

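```bash
python3 -m jog '[{"twist":[0,0,0],"travel":[0.4,0.4,0.1],"hand":0.4},{"twist":[0,0,0],"travel":[0.7,0.4,0],"hand":0.4},{"twist":[0,0,0],"travel":[0.6,0.4,0],"hand":0.4},{"twist":[0,0,0],"travel":[0.3,0,0],"hand":0.4},{"twist":[0,0,0],"travel":[0,0,0],"hand":0.4},{"twist":[0,0,0],"travel":[0,0,0],"hand":0.4}]'; python3 st.py
cat > fin.py <<'E'
from wr import *
for n,f in (('scene','s11'),('top','t11')):
    c=save(n,f);P=cloud(c).reshape(-1,3);I=c['img'].reshape(-1,3).astype(int);P[c['depth'].ravel()==0]=0
    gray=(abs(I[:,0]-I[:,2])<25)&(I.mean(1)>90)
    q=P[gray&(abs(P[:,0]-.56)<.12)&(abs(P[:,1]-.045)<.12)&(P[:,2]>.12)&(P[:,2]<.2)]
    rim=q[q[:,2]>.166]
    r=cv2.minAreaRect((rim[:,:2]*1000).astype(np.float32));print(n,'rim',r,'zmed',np.median(rim[:,2]),'far x',rim[:,0].max(),'y',rim[rim[:,0].argmax(),1])
    fl=q[(q[:,2]<.165)&(abs(q[:,0]-.56)<.06)&(abs(q[:,1]-.045)<.06)]
    A=np.c_[fl[:,:2]-[.556,.045],np.ones(len(fl))];p=np.linalg.lstsq(A,fl[:,2],rcond=None)[0]
    rr=fl[:,2]-A@p;k=abs(rr)<.003;p=np.linalg.lstsq(A[k],fl[k,2],rcond=None)[0];print('floor plane',p.round(4),k.sum())
    m=(I[:,0]-I[:,2]>30)&(P[:,0]>.63)&(P[:,0]<.74)&(abs(P[:,1]-.036)<.1)
    q=P[m&(P[:,2]>.155)&(P[:,2]<.19)];print('panel top x range',np.percentile(q[:,0],[2,50,98]).round(3),'y',q[:,1].min().round(3),q[:,1].max().round(3),q[:,2].max().round(3))
E
python3 fin.py
```

```text
clock: 15.6
tcp_pos: [0.4652, 0.0442, 0.1959]
tool_rot: [-2.295, -2.143, 0.001]
ft_force: [-0.5, -0.4, -1.4]
finger_gap: 0.0068
t 15.6 tcp [0.4652 0.0442 0.1959] gap 0.0068 F [-0.5 -0.4 -1.4] T [ 0.02  0.11 -0.04]
ydir deg -3.91 toolz [-0.0016  0.0011 -1.    ] y [ 0.9977 -0.0683 -0.0016] q [-0.33  0.61  0.29  1.9  -0.27  0.66  0.06]
scene rim ((552.1824340820312, 35.727622985839844), (154.3570098876953, 149.60296630859375), 40.49583435058594) zmed 0.17098432889550239 far x 0.6533851990286836 y 0.027846037295404646
floor plane [-0.0027  0.0258  0.1511] 1298
panel top x range [0.681 0.689 0.701] y -0.044 0.107 0.179
top rim ((577.7267456054688, 5.2680511474609375), (150.83734130859375, 63.90871047973633), 42.01076126098633) zmed 0.16985177609334917 far x 0.6518944403493832 y 0.03260227542024949
floor plane [ 0.3258 -0.2741  0.1297] 31
panel top x range [0.68  0.689 0.7  ] y -0.039 0.111 0.181
```

View pics/s11.png

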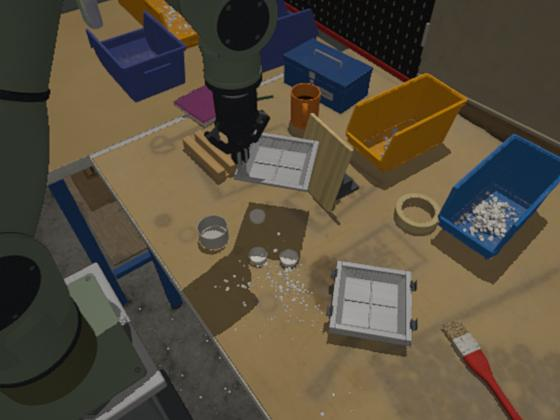

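View pics/t11.png

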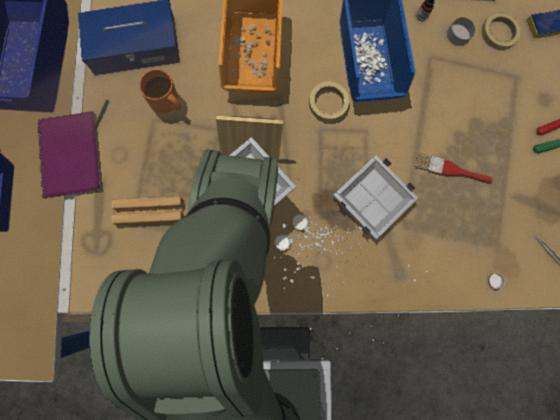

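```bash
python3 -m jog '[{"twist":[-0.008,0,0],"travel":[0.3,0.2,0],"hand":0.4},{"twist":[-0.009,0.001,0],"travel":[0.4,0.2,0],"hand":0.4},{"twist":[-0.009,0.001,0],"travel":[0.3,0.1,0],"hand":0.4},{"twist":[0,0,0],"travel":[0,0,0],"hand":0.4},{"twist":[0,0,0],"travel":[0,0,0],"hand":0.4},{"twist":[0,0,0],"travel":[0,0,0],"hand":0.4}]'; python3 st.py;python3 fin.py; python3 pan.py s12
python3 - <<'E'
from wr import *
for n,(u0,v0,u1,v1) in(('s11',(315,250,425,350)),('t11',(325,145,425,245))):
    c=dict(np.load(n+'.npz'));Q=cloud(c)[v0:v1,u0:u1].reshape(-1,3);q=Q[(Q[:,2]>.03)&(Q[:,2]<.056)]
    print(n,cv2.minAreaRect((q[:,:2]*1000).astype(np.float32)))
E
```

```text
clock: 16.3
tcp_pos: [0.4753, 0.0495, 0.196]
tool_rot: [2.284, 2.134, -0.03]
ft_force: [0.2, -0.0, -1.3]
finger_gap: 0.0066
t 16.3 tcp [0.4753 0.0495 0.196 ] gap 0.0066 F [ 0.2 -0.  -1.3] T [0.02 0.15 0.  ]
ydir deg -3.89 toolz [-0.0034 -0.0247 -0.9997] y [ 0.9977 -0.0679 -0.0017] q [-0.37  0.63  0.32  1.87 -0.26  0.69  0.02]
scene rim ((562.200927734375, 39.39202880859375), (152.85595703125, 150.1448974609375), 39.81206512451172) zmed 0.1720370542677933 far x 0.6624820119070796 y 0.03200702243427295
floor plane [-0.0147  0.0013  0.1511] 1233
panel top x range [0.681 0.689 0.7  ] y -0.043 0.108 0.178
top rim ((581.156982421875, 17.633277893066406), (150.4591827392578, 83.20475769042969), 41.0756950378418) zmed 0.1715580985556421 far x 0.6631817659849911 y 0.03707362131057319
floor plane [ 0.0242 -0.1098  0.1465] 89
panel top x range [0.679 0.689 0.7  ] y -0.039 0.109 0.18
0.0 151 x 0.6502 slope 0.046 y -0.0397 0.0476 meanz 0.0119
0.03 202 x 0.6573 slope 0.054 y -0.0405 0.044 meanz 0.0402
0.06 212 x 0.6648 slope 0.064 y -0.0412 0.0462 meanz 0.0701
0.09 227 x 0.6719 slope 0.06 y -0.0407 0.0459 meanz 0.1001
0.12 309 x 0.6798 slope 0.068 y -0.0424 0.1075 meanz 0.1305
0.15 418 x 0.6864 slope 0.051 y -0.0425 0.1084 meanz 0.1599
s11 ((545.16064453125, -276.262939453125), (152.9109649658203, 166.58877563476562), 42.67079544067383)
t11 ((543.4371948242188, -275.1163024902344), (151.2465362548828, 170.84817504882812), 42.56890106201172)
```

View pics/s12.png

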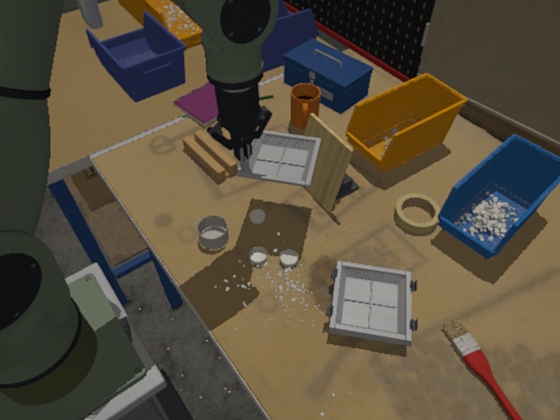

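```bash
python3 - <<'E'
from wr import *
s=status.observe();w=save('wrist','w12');c=dict(np.load('s11.npz'))
for n,P in(('scene',cloud(c).reshape(-1,3)),('wrist',wcloud(w,s).reshape(-1,3))):
    fl=P[(abs(P[:,2]-.151)<.012)&(abs(P[:,0]-.562)+abs(P[:,1]-.043)<.068)]
    k=np.ones(len(fl),bool)
    for _ in range(8):
        A=np.c_[fl[:,:2]-[.562,.043],np.ones(len(fl))];p=np.linalg.lstsq(A[k],fl[k,2],rcond=None)[0];r=fl[:,2]-A@p;k=abs(r)<max(.0015,1.5*np.median(abs(r)))
    print(n,p.round(4),k.sum(),len(fl),np.ptp(fl[k],0).round(3))
    for cx,cy,l in((.562+.09,.036,'far'),(.562,.043-.09,'-y'),(.562,.043+.09,'+y')):
        q=P[(abs(P[:,0]-cx)<.015)&(abs(P[:,1]-cy)<.012)&(P[:,2]>.155)&(P[:,2]<.19)]
        if len(q)>5: print(l,len(q),np.percentile(q[:,2],90).round(4))
E
```

```text
scene [-0.0301 -0.0248  0.1502] 974 1319 [0.127 0.133 0.006]
far 102 0.17
-y 83 0.1751
+y 20 0.1669
wrist [-0.0282 -0.0235  0.1502] 24055 26449 [0.135 0.134 0.006]
-y 33 0.175
+y 3034 0.1707
```

View pics/w12.png

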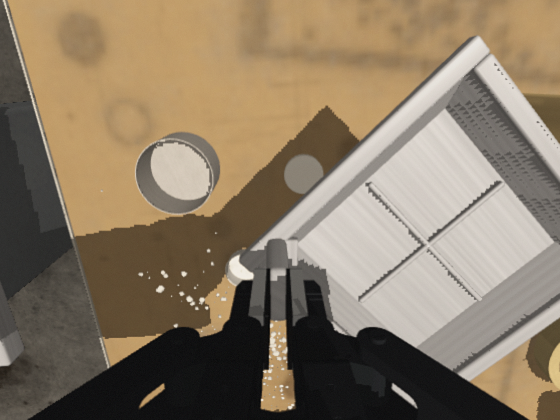

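```bash
python3 -m jog '[{"twist":[0.012,-0.014,0],"travel":[0,0,-0.1],"hand":0.4},{"twist":[0.012,-0.014,0],"travel":[0,0,-0.1],"hand":0.4},{"twist":[0,0,0],"travel":[0,0,0],"hand":0.4},{"twist":[0,0,0],"travel":[0,0,0],"hand":0.4},{"twist":[0,0,0],"travel":[0,0,0],"hand":0.4},{"twist":[0,0,0],"travel":[0,0,0],"hand":0.4},{"twist":[0,0,0],"travel":[0,0,0],"hand":0.4},{"twist":[0,0,0],"travel":[0,0,0],"hand":0.4}]' 100; python3 st.py
cat > lev.py <<'E'
from wr import *
s=status.observe();w=save('wrist','w13');c=save('scene','s13')
for n,P in(('scene',cloud(c).reshape(-1,3)),('wrist',wcloud(w,s).reshape(-1,3))):
    fl=P[(abs(P[:,2]-.151)<.012)&(abs(P[:,0]-.562)+abs(P[:,1]-.043)<.065)]
    k=np.ones(len(fl),bool)
    for _ in range(8):
        A=np.c_[fl[:,:2]-[.562,.043],np.ones(len(fl))];p=np.linalg.lstsq(A[k],fl[k,2],rcond=None)[0];r=fl[:,2]-A@p;k=abs(r)<max(.0015,1.5*np.median(abs(r)))
    print(n,p.round(4),k.sum(),len(fl))
E
python3 lev.py;python3 -m jog '[{"twist":[0,0,0],"travel":[0,0,0],"hand":0.4},{"twist":[0,0,0],"travel":[0,0,0],"hand":0.4},{"twist":[0,0,0],"travel":[0,0,0],"hand":0.4},{"twist":[0,0,0],"travel":[0,0,0],"hand":0.4},{"twist":[0,0,0],"travel":[0,0,0],"hand":0.4},{"twist":[0,0,0],"travel":[0,0,0],"hand":0.4}]'; python3 lev.py; python3 pan.py s14
```

```text
clock: 17.3
tcp_pos: [0.4754, 0.0496, 0.1939]
tool_rot: [2.283, 2.133, 0.027]
ft_force: [-0.2, 0.0, -1.4]
finger_gap: 0.0059
t 17.3 tcp [0.4754 0.0496 0.1939] gap 0.0059 F [-0.2  0.  -1.4] T [0.05 0.11 0.01]
ydir deg -3.9 toolz [ 2.470e-02 -7.000e-04 -9.997e-01] y [ 0.9974 -0.0679  0.0247] q [-0.34  0.62  0.29  1.9  -0.28  0.64  0.05]
scene [-0.0059 -0.0017  0.1502] 914 1268
wrist [-0.0016  0.0003  0.1503] 21757 23880
clock: 18.0
tcp_pos: [0.4754, 0.0496, 0.194]
tool_rot: [2.283, 2.133, 0.027]
ft_force: [0.6, 0.7, -2.3]
finger_gap: 0.006
scene [-0.0037 -0.0005  0.1504] 943 1262
wrist [-0.0017  0.0007  0.1503] 21766 23883
0.0 152 x 0.6501 slope 0.055 y -0.0402 0.0428 meanz 0.0121
0.03 203 x 0.6572 slope 0.058 y -0.0415 0.0434 meanz 0.0402
0.06 209 x 0.6646 slope 0.061 y -0.0409 0.0445 meanz 0.0704
0.09 232 x 0.6721 slope 0.062 y -0.0419 0.0476 meanz 0.1005
0.12 294 x 0.68 slope 0.07 y -0.0432 0.1092 meanz 0.1308
0.15 422 x 0.687 slope 0.067 y -0.0429 0.1075 meanz 0.16
```

View pics/s14.png

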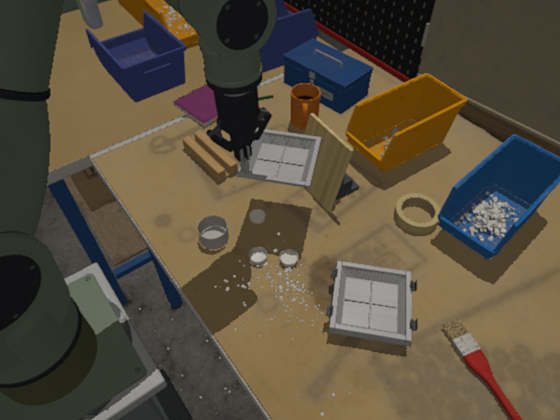

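The tray is level within 0.4°, its floor is at 0.150 m, and it isn't drifting. The panel is unchanged, and so is the stack. Handing in.

```bash
python3 -c "
from station import job
print(job.close_job())"
```

```text
the job is handed in; nothing more can be done
None
```

The job is done and handed in at about 18 s of the 51 s allowed; handing it in gives no verdict.

**Panel:** I lifted it out of the stand, leaned it against the middle of the angle plate and let go. It leans about 14° with its bottom edge on the bench. It is square to the face (slope 0.068 for both) and centred within about 1 mm of the face in the scene view. It had not moved at the last look.

**Tray:** I raised the ear about 36 mm (tilt about 11°). The far corner's rim was still within 1–2 mm of its starting height in the scene view. Then I lifted the tray clear. The rest of the stack stayed where it was: its centre moved no more than about 0.5 mm.

**Finish:** The arm still holds the tray by its ear with 100 N, with the tray's floor at z ≈ 0.150 m. The tray's far corner is about 25 mm in front of the middle of the panel. It is level within about 0.3°, by both the scene and wrist cameras, and was steady over the last 0.7 s.

**Checks that disagreed:**
- **Levelling:** my first floor fit was spoiled by outliers, so my first roll correction was wrong. The wrist view showed this, and I corrected it along with a 1.6° droop of the far corner.
- **Cameras:** the top and scene views differed by 2–4 mm in absolute position, within what the calibration allows, so I relied on positions measured relative to each other.
- **Not measured:** I checked the wick tin, the wax puck and the angle plate only by eye in the pictures after the panel was placed; they looked unmoved.

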